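Clamp the printing block on the bench hook

ROBOT

A 7-joint arm with a two-finger parallel gripper is mounted at the origin on the work surface. World frame = base frame: x ahead of the robot, y to its left, z up, the work surface at z = 0. Lengths are in m, angles in rad, forces in N, time in s.
With the tool pointing down it reaches from about 0.4 to 0.875 m from the base axis. Payload 6.5 kg.
Tool frame: the origin (TCP) lies midway between the tips of the shut fingers; the grasp point (between the pads) lies 19 mm behind it; x points along the fingers, y is the direction in which the jaws open and shut, and the axes are right-handed (so a half turn about x gives the same grasp; the last joint's range is limited). The gripper opens to 88 mm and grips with 3 to 60 N. Pads are 18 mm wide; open, the fingers measure 123 mm over their backs; the gripper's body (75 mm by 187 mm) begins 45 mm behind the grasp point.
Start: joints at [-1.259, 0.536, -0.004, 1.538, 0.003, 1.067, -0.071], TCP at [0.24, 0.604, 0.239] pointing down, gripper open.
Joint ranges: [-2.7, 2.7], [-0.37, 2.16], [-1.27, 1.26], [0.24, 2.4], [-1.31, 4.45], [0.19, 1.91], [-2.76, 2.76]. Speed limits (rad/s): [2.39, 2.39, 3.14, 3.14, 3.14, 3.14, 3.14].

INTERFACE

Orientations are given as a 3x3 rotation matrix whose columns are the frame's x, y, z axes.
In Python, from plant import manip gives the robot as it stands. The module is installed in compiled form; this text tells all that it offers.
- The arm moves only by the tool servo_tool, never from a script. Its argument "commands" is a list of rows, each a list of 3 entries, a list of its own where there are three numbers: the finger opening in mm, from 0 to 88.1, then the shift along the tool's x, y, z in mm, then the turn about the tool's x in degrees. In form: [[grip, [x, y, z], spin], ...]. A call has 1 to 12 rows; each row shifts and turns the commanded pose from where the row before left it, along the tool's axes as they then stand; what a row does not reach is not made up. A row lasts 1/8 s, in which the tool goes at most 62.5 mm and 10.7 degrees, less where a joint would pass 70% of its speed; a pose out of reach is approached as far as the arm can. A call with a gripper value outside its range is refused whole. The fingers move at their own pace and stop on an object; the grip force is fixed at half the most. Time passes only in rows, so rows that do not move let the fingers close. It gives the time, the measured TCP pose, the force and the opening at its end, in the units of the state.
- manip.state(): the state, without advancing time (a new reading comes with each control period).
- manip.capture(name): name is "scene" or "top" or "wrist"; returns (picture, depth): 384x512x3 uint8, blue, green, red; 384x512 float32, m along the optical axis (not along the pixel's ray), 0 where there is no reading.
- manip.camera_model(name): a dict with "fx", "fy", "cx", "cy" (pixels), "R" (3x3) and "t" (3): a world point X has camera coordinates R X + t; the wrist camera has in their place "T_tool_cam" (4x4, takes a point from camera to tool coordinates, whose origin is the TCP and whose axes are the tool frame's). Camera axes: x right, y down, z forward; pixel columns grow to the right and rows downward; lengths in m; the calibration is good to about 2 mm. A picture is of the moment at which its call begins: read the wrist's pose just before it. camera_model takes no time and is no camera call.
- manip.finish_job(): hands the job in, once; it reports no verdict.
The state is a dict: "t": time; "qpos": joint angles; "joint_velocities": joint speeds; "effort": joint torques, N m; "ee_pos": TCP position; "orientation": TCP orientation; "wrist_force": force on the tool from outside, world axes, zero at the start; "wrist_torque": the same for the moment, N m; "opening": opening from 0.0 (shut) to 1.0 (fully open).
Only numpy, scipy, OpenCV 4.12 (cv2) and the standard library are available. Lean on these libraries where they do the work, as an engineer would, in place of code of your own. Each camera call takes 0.05 s, during which the arm holds its last target.

TASK

Clamp the woodblock on the bench hook: swing the open steel strap fully over the block with the outside of a finger until it meets its stop, and only then push the cam lever all the way down over the strap's end with a fingertip. Do it by pushing alone - take neither the strap nor the lever between the fingers - and leave the woodblock and everything else on the table where they lie.

Things in the scene. Friction and masses are not known exactly. Their poses are not given: they have to be found in the camera images.
- strap (a joint): angle of the clamp strap about its upright hinge: 0 = fully over the block, against its stop; it starts open at 0.9 to 1.65 and grows (anticlockwise from above) as it opens. It stays where it is left; pushing it 100 mm from the hinge takes about 1.5 N
- strap_push (a point): point on the top edge of the strap's rib, 100 mm from the hinge axis, 89 mm above the table; y points along the strap away from the hinge, x across it in the direction it moves as it closes, z up. Push the side of this upright rib: 10 mm thick, 30 mm high, along the strap's middle from 30 to 165 mm from the hinge
- strap_hinge (a point): point on the strap's upright hinge axis, level with the rib's top; axes as strap_push. The strap is a level steel T-bar: under the rib a flat bar 34 mm wide, 6 mm thick, reaching 230 mm from the hinge, its underside 53 mm above the table; its flat end beyond the rib goes under the lever
- lever (a joint): angle of the cam lever above level: 0 = fully down, against its stop; it starts raised at 0.5 to 0.85 and stays where it is left. Pushing it 85 mm from the pivot takes about 4 to 5 N
- lever_pivot (a point): centre of the lever's level hinge axis, in a steel fork post (top 86 mm above the table) 215 mm from the strap's hinge along the closed strap and 32 mm past its middle line; 73 mm above the table. It turns with the lever: -x points along the lever to the handle's end, y along the hinge axis, parallel to the closed strap and away from the strap's hinge, z out of the lever's upper face
- lever_press (a point): middle of the upper face of the lever's wooden handle, 85 mm from the pivot, 7 mm above the lever's middle line; axes as lever_pivot. The handle is 24 mm wide, 14 mm thick, ends 106 mm from the pivot; when down it points across the closed strap towards the robot, its upper face level, 80 mm above the table
- block: cherry printing block lying loose on the clamp's plate under the closed strap, 88 x 130 x 22 mm (x, y, z), origin in the middle of its underside; its top is 50 mm above the table. Not to be moved
- hook: hardwood bench hook fixed over the table's far edge: a board 250 x 420 x 18 mm with a stop cleat 24 mm wide along its robot side, its top 41 mm above the table; origin under the board's centre, at table height. The clamp's plate (120 x 280 mm, top 28 mm above the table) is fixed on it, a little turned
- dish: pewter pigment dish, round and open, 90 mm across the rim, 20 mm high; origin in the middle of its underside. A bystander, loose; not to be moved
- guide: boxwood registration guide block, L-shaped rim on a 36 x 64 mm slab, 28 mm high; origin in the middle of its underside. A bystander, loose; not to be moved
- folder: flat bone folder with round ends, 154 x 24 x 5 mm, long along its y; origin in the middle of its underside. A bystander, loose; not to be moved
- chisel: carving chisel lying on the bench hook beyond the strap's hinge, 134 mm long (along its x), 16 mm wide, 15 mm high; origin in the middle of its underside. A bystander, loose; not to be moved
- brush: brass-capped horsehair brush lying on the bench hook beyond the lever, 122 mm long (along its x), 30 mm wide, 24 mm high; origin in the middle of its underside. A bystander, loose; not to be moved
- jar: closed pale ceramic jar standing on the table, 56 mm across, 75 mm high; origin in the middle of its underside. A bystander, loose; not to be moved
- baren: round rubbing pad lying flat, 124 mm across, with a bar handle, 26 mm high; origin in the middle of its underside. A bystander, loose; not to be moved

How it is judged:
By the outcome, as a careful person would: the job done as asked, in the order asked, and still so for the second after the job is handed in, with the robot touching nothing.
It also fails if it takes over 43 s, if anything falls off the work surface, if the arm or the gripper's body presses on something with over 40 N, if the wrist force passes 120 N, or if a joint passes its speed limit or range.

## Working session

There is one attempt and no reset: what is moved stays moved. The work goes in short steps, Python scripts to look and compute and a tool call to move; the robot and the scene stay as the last step left them, time stands still between calls to the robot, and variables do not carry over. Pictures are saved under pics/ and viewed, and the job is handed in when it is done.

Besides the shell and the picture viewer there is one more tool, called after ">>>" as name([rows], argument=value, ...), one row to a line, values as JSON. servo_tool: Moves the arm, as the interface text tells. Its arguments: {"type":"object","properties":{"commands":{"type":"array"}},"required":["commands"]}

```bash
mkdir -p pics; cat > h.py <<'E'
import numpy as np, cv2
from plant import manip
def pt(name,u,v,d,st=None):
    m=manip.camera_model(name)
    c=np.array([(u-m['cx'])*d/m['fx'],(v-m['cy'])*d/m['fy'],d])
    if 'R' in m: return np.array(m['R']).T@(c-np.array(m['t']))
    T=np.array(m['T_tool_cam']); p=T[:3,:3]@c+T[:3,3]
    return np.array(st['orientation'])@p+np.array(st['ee_pos'])
E
python3 - <<'E'
from h import *
s=manip.state(); print(s)
for n in ['scene','top']:
    p,d=manip.capture(n); cv2.imwrite(f'pics/{n}0.png',p); np.save(f'{n}0.npy',d)
    print(n,manip.camera_model(n))
print(manip.camera_model('wrist'))
E
```

```text
{'t': 0.0, 'qpos': array([-1.25916974,  0.53715441, -0.00441721,  1.53888952,  0.00263109,
        1.06728849, -0.07120994]), 'joint_velocities': array([ 0.00133175, -0.000228  ,  0.00089134,  0.00019111, -0.00126074,
        0.00043114, -0.00176473]), 'effort': array([-1.11640249e-03, -5.70986474e+01,  9.90430154e-01, -2.51601630e+01,
       -5.62414841e-02,  1.79790409e-02,  1.32767696e-04]), 'ee_pos': array([0.23959296, 0.60356059, 0.23784051]), 'orientation': array([[-4.83162804e-04,  3.68846284e-01,  9.29490283e-01],
       [-1.66592912e-03,  9.29488804e-01, -3.68846563e-01],
       [-9.99998496e-01, -1.72667787e-03,  1.65377349e-04]]), 'wrist_force': array([0.00731043, 0.16172604, 0.44263183]), 'wrist_torque': array([-0.01314199, -0.01456072,  0.03031372]), 'opening': 0.997221440655689}
scene {'fx': 414.69753263100415, 'fy': 414.69753263100415, 'cx': 263.9284839713261, 'cy': 191.9616895347174, 'R': array([[-0.01129991,  0.99985099,  0.01305032],
       [ 0.84678948,  0.01650959, -0.5316719 ],
       [-0.53180813,  0.00504303, -0.84684986]]), 't': array([ 0.00867248, -0.41941458,  1.54143823])}
top {'fx': 346.74914082089185, 'fy': 346.74914082089185, 'cx': 255.81790999193714, 'cy': 195.88255000970926, 'R': array([[-0.02586562, -0.9996565 ,  0.00422496],
       [-0.97119136,  0.02412712, -0.2370764 ],
       [ 0.23689303, -0.01023537, -0.97148182]]), 't': array([-0.00145825,  0.5740845 ,  1.06910725])}
{'fx': 265.55393157629413, 'fy': 265.55393157629413, 'cx': 254.58488903269733, 'cy': 190.70859230697604, 'T_tool_cam': array([[ 1.94783207e-04, -2.60735493e-01,  9.65410257e-01,
        -1.45786210e-01],
       [ 9.99999976e-01, -4.63862378e-05, -2.14289976e-04,
         9.07540157e-04],
       [ 1.00654752e-04,  9.65410276e-01,  2.60735478e-01,
        -6.68736309e-02],
       [ 0.00000000e+00,  0.00000000e+00,  0.00000000e+00,
         1.00000000e+00]])}
```

View pics/scene0.png

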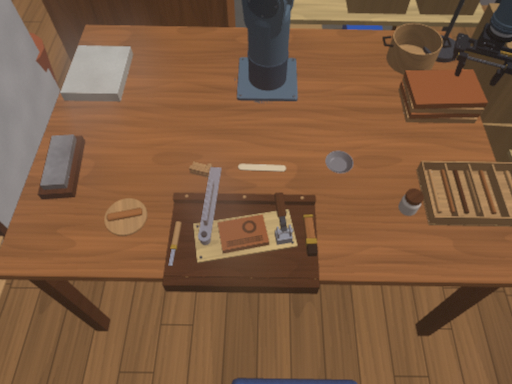

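View pics/top0.png

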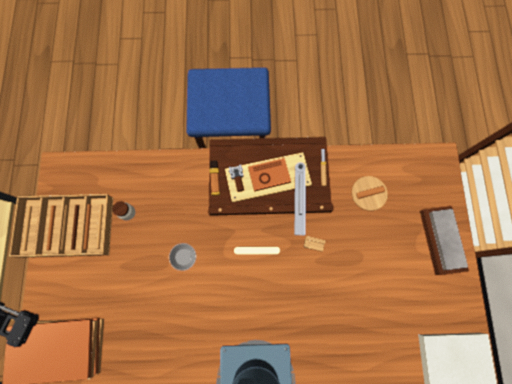

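```bash
python3 - <<'E'
import cv2
a=cv2.imread('pics/scene0.png')[150:300,100:330]; b=cv2.imread('pics/top0.png')[130:260,200:340]
cv2.imwrite('pics/s0c.png',cv2.resize(a,None,fx=3.4,fy=3.4,interpolation=cv2.INTER_CUBIC))
cv2.imwrite('pics/t0c.png',cv2.resize(b,None,fx=4.5,fy=4.5,interpolation=cv2.INTER_CUBIC))
E
```

```text
(no output)
```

View pics/s0c.png

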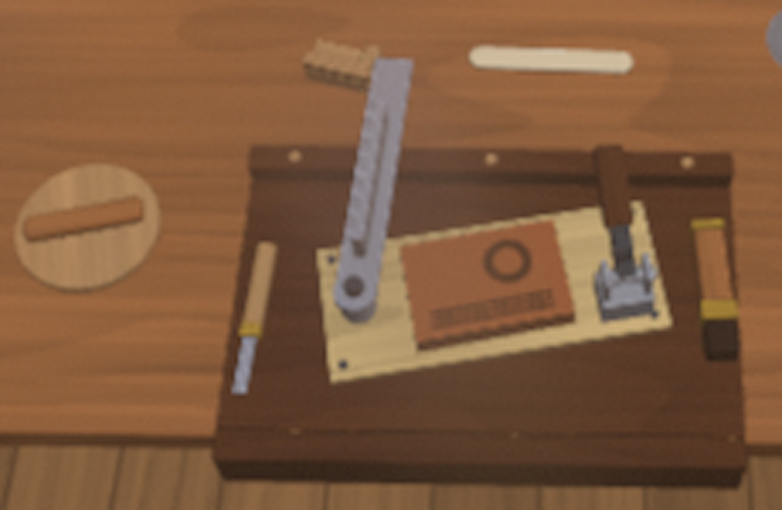

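View pics/t0c.png

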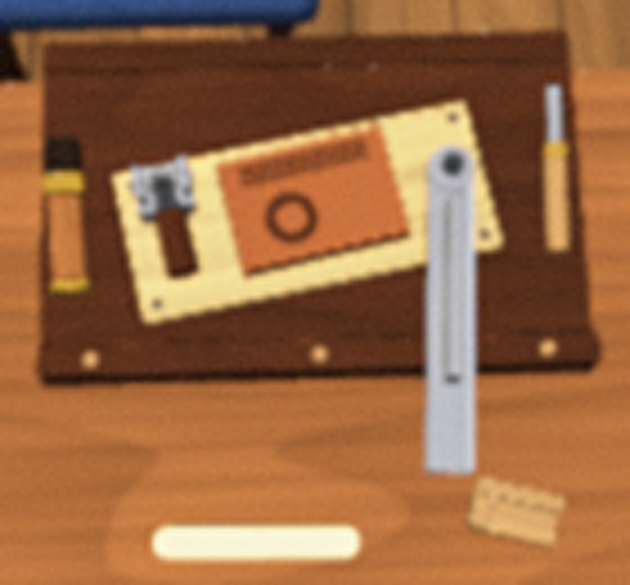

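```bash
cat >> h.py <<'E'
def ray(name,u,v,z,st=None):
    a=pt(name,u,v,.1,st);b=pt(name,u,v,1.,st); k=(z-a[2])/(b[2]-a[2]); return a+k*(b-a)
E
python3 - <<'E'
from h import *
T=lambda x,y:('top',200+(x+.5)/4.5-.5,130+(y+.5)/4.5-.5)
S=lambda x,y:('scene',100+(x+.5)/3.4-.5,150+(y+.5)/3.4-.5)
def show(l,f,x,y,z):
    n,u,v=f(x,y); d=np.load(n+'0.npy')[int(round(v)),int(round(u))]
    print(l,n,ray(n,u,v,z).round(4),'depth:',pt(n,u,v,d).round(4) if d else None)
for xy in [(112,178),(465,100),(503,243),(145,323)]: show('plate',T,*xy,.028)
for xy in [(318,248),(642,203),(670,325),(331,382)]: show('plate',S,*xy,.028)
show('hinge',T,452,163,.07); show('hinge',S,354,287,.07)
show('end',T,450,470,.059); show('end',S,393,60,.059)
show('ribend',T,453,380,.089);show('ribend',S,386,110,.089)
show('ribnear',T,451,195,.089);show('ribnear',S,359,250,.089)
show('lever end',T,183,272,.13);show('lever end',S,608,150,.13)
show('fork',T,162,190,.086);show('fork',S,624,275,.086)
for xy in [(218,165),(381,123),(409,232),(246,274)]: show('block',T,*xy,.05)
show('guide',T,490,480,.028);show('guide',T,475,515,.028);show('guide',T,565,495,.028);show('guide',S,378,48,.028)
show('folder',T,155,540,.005);show('folder',T,358,540,.005)
E
```

```text
plate top [0.6819 0.0897 0.028 ] depth: [0.6851 0.0905 0.0184]
plate top [ 0.7391 -0.1862  0.028 ] depth: [ 0.7432 -0.1879  0.0171]
plate top [ 0.6225 -0.2085  0.028 ] depth: [ 0.6248 -0.2099  0.0197]
plate top [0.5667 0.0653 0.028 ] depth: [0.5674 0.0655 0.025 ]
plate scene [ 0.6204 -0.2045  0.028 ] depth: [ 0.6214 -0.2042  0.03  ]
plate scene [0.5717 0.0693 0.028 ] depth: [0.5664 0.07   0.0189]
plate scene [0.6861 0.0899 0.028 ] depth: [0.681  0.0909 0.017 ]
plate scene [ 0.7404 -0.1819  0.028 ] depth: [ 0.7382 -0.1828  0.0227]
hinge top [ 0.6736 -0.1669  0.07  ] depth: [ 0.6727 -0.1665  0.0727]
hinge scene [ 0.6769 -0.1646  0.07  ] depth: [ 0.6795 -0.1638  0.0752]
end top [ 0.446  -0.1541  0.059 ] depth: [ 0.4464 -0.1545  0.0561]
end scene [ 0.4473 -0.1515  0.059 ] depth: [ 0.446  -0.1518  0.0571]
ribend top [ 0.5059 -0.1558  0.089 ] depth: [ 0.5106 -0.1593  0.0639]
ribend scene [ 0.5204 -0.1494  0.089 ] depth: [ 0.5122 -0.1512  0.0766]
ribnear top [ 0.6428 -0.162   0.089 ] depth: [ 0.6426 -0.1619  0.0897]
ribnear scene [ 0.6537 -0.1607  0.089 ] depth: [ 0.644  -0.1635  0.0706]
le
[... 241 characters left out ...]
672 0.0498 0.0794]
block top [0.683  0.0076 0.05  ] depth: [0.6836 0.0076 0.0484]
block top [ 0.7137 -0.1175  0.05  ] depth: [ 0.7221 -0.1198  0.0268]
block top [ 0.6267 -0.1346  0.05  ] depth: [ 0.6283 -0.1352  0.0444]
block top [ 0.5972 -0.0115  0.05  ] depth: [ 0.5992 -0.0116  0.0422]
guide top [ 0.4419 -0.1873  0.028 ] depth: [ 0.4426 -0.1883  0.0219]
guide top [ 0.4165 -0.1748  0.028 ] depth: [ 0.4167 -0.1751  0.0258]
guide top [ 0.4294 -0.2418  0.028 ] depth: [ 0.433  -0.2486 -0.0049]
guide scene [ 0.412  -0.1706  0.028 ] depth: [ 0.4097 -0.1711  0.0249]
folder top [0.4064 0.0609 0.005 ] depth: [0.4066 0.061  0.0025]
folder top [ 0.4025 -0.09    0.005 ] depth: [ 0.4027 -0.0902  0.0027]
```

>>> servo_tool([
  [0,[0,0,0],-9],
  [0,[0,0,0],-9],
  [0,[0,-30,15],0],
  [0,[0,-50,25],0],
  [0,[0,-50,25],0],
  [0,[0,-50,25],0],
  [0,[0,-50,25],0],
  [0,[0,-50,25],0],
  [0,[0,-50,25],0],
  [0,[0,-50,25],0],
  [0,[0,-50,25],0],
  [0,[0,-50,25],0],
])

```text
t: 1.6
ee_pos: [0.4491, 0.1081, 0.2387]
orientation: [[-0.0, 0.063, 0.998], [0.0, 0.998, -0.063], [-1.0, 0.0, -0.0]]
wrist_force: [1.4, -1.0, 0.5]
opening: 0.003
```

>>> servo_tool([
  [0,[0,-50,24],0],
  [0,[0,-50,24],0],
  [0,[0,-50,24],0],
  [0,[0,-50,24],0],
  [0,[0,-50,24],0],
  [0,[0,-50,24],0],
  [0,[0,0,0],0],
])

```text
t: 2.48
ee_pos: [0.5731, -0.2039, 0.2383]
orientation: [[-0.0, 0.07, 0.998], [-0.003, 0.998, -0.07], [-1.0, -0.003, -0.0]]
wrist_force: [0.6, 0.5, -1.4]
opening: 0.007
```

```bash
python3 - <<'E'
from h import *
s=manip.state(); print(s['ee_pos'],s['wrist_force'],s['qpos'].round(2))
p,d=manip.capture('wrist'); np.save('w1.npy',d); cv2.imwrite('pics/w1.png',p)
import pickle; pickle.dump(s,open('w1.pkl','wb'))
E
```

```text
[ 0.57311932 -0.20391526  0.23827154] [ 0.6439786   0.48678097 -1.3938    ] [ 0.05  0.47  0.29  1.67 -0.15  1.02  1.9 ]
```

View pics/w1.png

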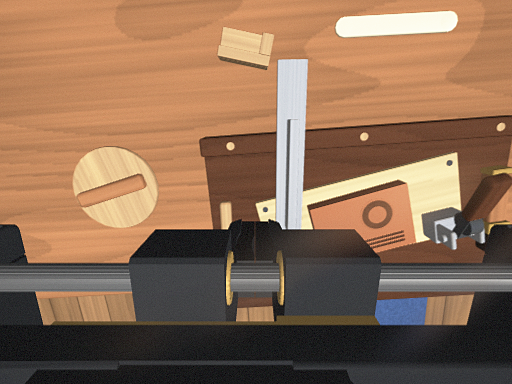

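```bash
python3 - <<'E'
from h import *
import pickle; s=pickle.load(open('w1.pkl','rb'))
a=cv2.imread('pics/w1.png')[50:240,240:340]; cv2.imwrite('pics/w1c.png',cv2.resize(a,None,fx=3.1,fy=3.1,interpolation=cv2.INTER_CUBIC))
d=np.load('w1.npy')
for u,v in [(291,125),(289,180),(290,180),(292,180),(290,215),(293,61)]: print(u,v,pt('wrist',u,v,d[v,u],s).round(4))
E
```

```text
291 125 [ 0.5157 -0.1601  0.0892]
289 180 [ 0.5761 -0.1645  0.0896]
290 180 [ 0.5762 -0.1634  0.0897]
292 180 [ 0.5763 -0.1612  0.0901]
290 215 [ 0.6187 -0.1648  0.0889]
293 61 [ 0.4473 -0.1517  0.0599]
```

View pics/w1c.png

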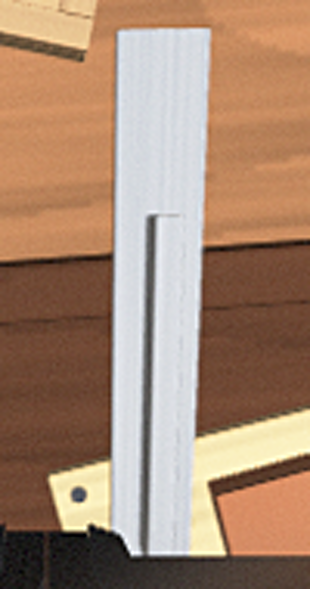

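>>> servo_tool([
  [0,[40,0,0],0],
  [0,[50,0,0],0],
  [0,[50,0,0],0],
  [0,[25,0,0],0],
  [0,[6,0,0],0],
  [0,[0,0,0],0],
  [0,[0,8,0],0],
  [0,[0,8,0],0],
  [0,[0,4,0],0],
  [0,[0,2,0],0],
  [0,[0,0,0],0],
])

```text
t: 3.9
ee_pos: [0.5749, -0.1767, 0.0679]
orientation: [[0.0, 0.064, 0.998], [-0.0, 0.998, -0.064], [-1.0, -0.0, 0.0]]
wrist_force: [-0.0, -1.0, -0.8]
opening: 0.006
```

>>> servo_tool([
  [0,[0,3,0],0],
  [0,[0,5.3,-1],3],
  [0,[0,5.3,-1],3],
  [0,[0,5.3,-1],3],
  [0,[0,5.3,-1],3],
  [0,[0,5.3,-1],3],
  [0,[0,5.3,-1],3],
  [0,[0,5.3,-1],3],
  [0,[0,5.3,-1],3],
  [0,[0,5.3,-1],3],
  [0,[0,5.3,-1],3],
])

```text
t: 5.28
ee_pos: [0.5807, -0.1209, 0.0675]
orientation: [[-0.001, 0.556, 0.831], [-0.0, 0.831, -0.556], [-1.0, -0.001, -0.0]]
wrist_force: [0.2, -1.4, 0.7]
opening: 0.005
```

```bash
python3 - <<'E'
from h import *
s=manip.state(); print(s['ee_pos'],s['wrist_force'],s['qpos'].round(2))
p,d=manip.capture('wrist'); np.save('w2.npy',d); cv2.imwrite('pics/w2.png',p)
p,d=manip.capture('scene'); cv2.imwrite('pics/s2c.png',cv2.resize(p[150:300,100:330],None,fx=3.4,fy=3.4,interpolation=cv2.INTER_CUBIC))
E
```

```text
[ 0.58067317 -0.12088782  0.06753102] [ 0.24566928 -1.40550747  0.71018974] [-0.14  0.7   0.37  1.81 -0.37  0.69  1.42]
```

View pics/w2.png

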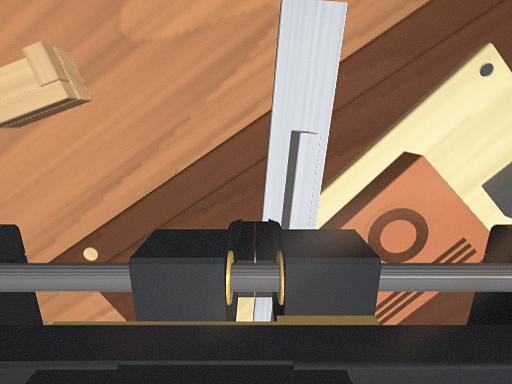

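View pics/s2c.png

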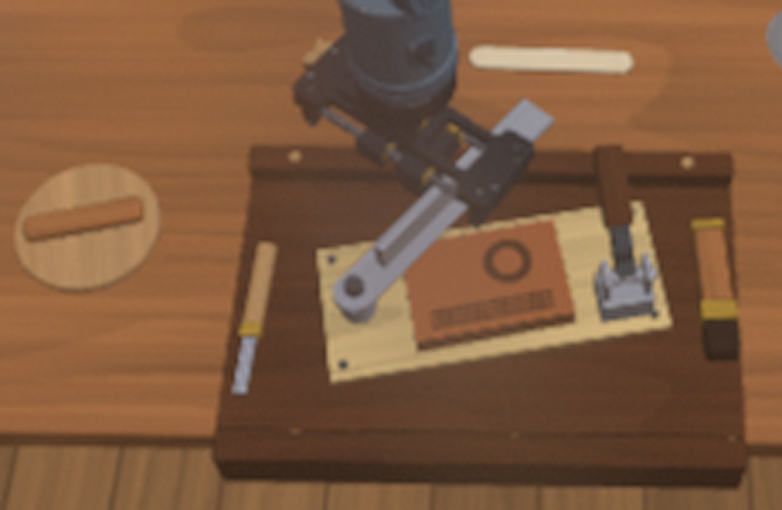

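>>> servo_tool([
  [0,[0,5.3,-0.7],3.4],
  [0,[0,5.3,-0.7],3.4],
  [0,[0,5.3,-0.7],3.4],
  [0,[0,5.3,-0.7],3.4],
  [0,[0,5.3,-0.7],3.4],
  [0,[0,5.3,-0.7],3.4],
  [0,[0,5.3,-0.7],3.4],
  [0,[0,5.3,-0.7],3.4],
  [0,[0,5.3,-0.7],3.4],
  [0,[0,5.3,-0.7],3.4],
  [0,[0,5.3,-0.7],3.4],
  [0,[0,0,0],0],
])

```text
t: 6.88
ee_pos: [0.6202, -0.078, 0.0673]
orientation: [[-0.001, 0.945, 0.327], [0.0, 0.327, -0.945], [-1.0, -0.001, -0.001]]
wrist_force: [-0.4, -0.2, -0.4]
opening: 0.008
```

>>> servo_tool([
  [0,[0,4,-0.6],2.4],
  [0,[0,4,-0.6],2.4],
  [0,[0,2,-0.3],1.2],
  [0,[0,2,-0.3],1.2],
  [0,[0,1,0],0.5],
  [0,[0,1,0],0],
  [0,[0,0,0],0],
])

```text
t: 7.75
ee_pos: [0.6335, -0.0732, 0.0677]
orientation: [[0.0, 0.981, 0.195], [-0.0, 0.195, -0.981], [-1.0, 0.0, 0.0]]
wrist_force: [-0.6, 0.2, 0.4]
opening: 0.006
```

Close to the computed stop; creep on until the force rises.

>>> servo_tool([
  [0,[0,1,0],0],
  [0,[0,1,0],0],
  [0,[0,1,0],0],
  [0,[0,0,0],0],
])

```text
t: 8.25
ee_pos: [0.6351, -0.0728, 0.0677]
orientation: [[-0.003, 0.981, 0.195], [0.0, 0.195, -0.981], [-1.0, -0.003, -0.001]]
wrist_force: [-5.7, 0.8, 2.9]
opening: 0.006
```

>>> servo_tool([
  [0,[0,1.5,0],0],
  [0,[0,1,0],0],
  [0,[0,0,0],0],
  [0,[0,0,0],0],
])

```text
t: 8.75
ee_pos: [0.6352, -0.0727, 0.0676]
orientation: [[-0.007, 0.981, 0.194], [0.001, 0.194, -0.981], [-1.0, -0.007, -0.002]]
wrist_force: [-14.3, 0.5, 10.4]
opening: 0.006
```

>>> servo_tool([
  [0,[0,-6,0],0],
  [0,[0,-12,0],0],
  [0,[0,-12,0],0],
  [0,[-30,0,0],0],
  [0,[-50,0,0],0],
  [0,[-50,0,0],0],
  [0,[-20,0,0],0],
  [0,[0,0,0],0],
])

```text
t: 9.75
ee_pos: [0.6098, -0.0779, 0.2185]
orientation: [[0.002, 0.981, 0.195], [0.0, 0.195, -0.981], [-1.0, 0.002, 0.0]]
wrist_force: [-0.1, -0.0, -0.5]
opening: 0.006
```

```bash
python3 - <<'E'
from h import *
import pickle
s=manip.state(); print(s['ee_pos'],s['wrist_force'],s['qpos'].round(2)); pickle.dump(s,open('w3.pkl','wb'))
p,d=manip.capture('wrist'); np.save('w3.npy',d); cv2.imwrite('pics/w3.png',p)
p,d=manip.capture('scene'); cv2.imwrite('pics/s3c.png',cv2.resize(p[150:300,100:330],None,fx=3.4,fy=3.4,interpolation=cv2.INTER_CUBIC))
E
```

```text
[ 0.60978969 -0.07787802  0.21847149] [-0.12543546 -0.01369235 -0.5343512 ] [-0.43  0.58  0.7   1.69 -0.43  1.03  0.61]
```

View pics/w3.png

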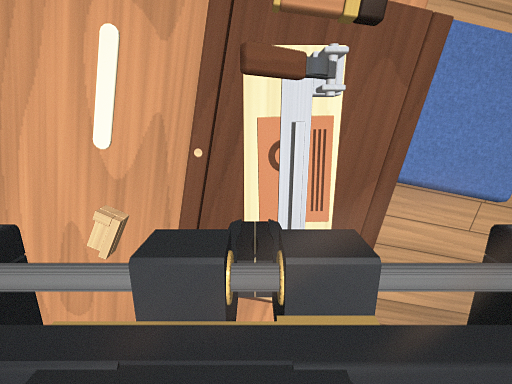

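View pics/s3c.png

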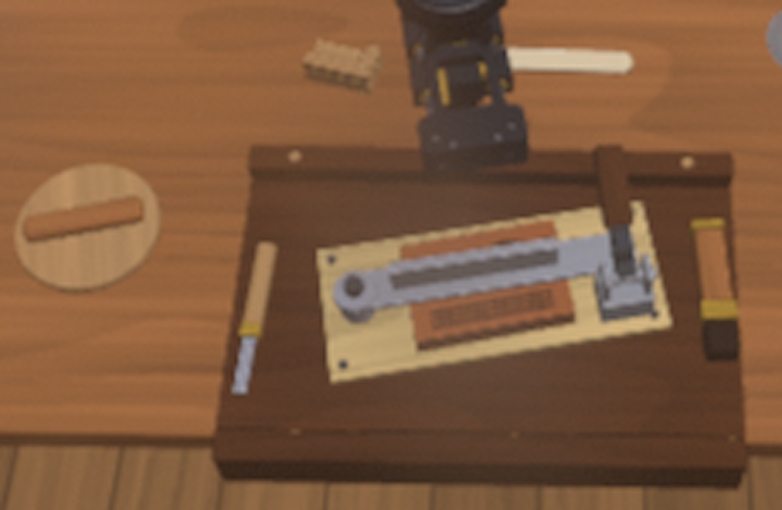

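```bash
python3 - <<'E'
from h import *
import pickle; s=pickle.load(open('w3.pkl','rb'));d=np.load('w3.npy')
for l,u,v in [('hend',246,52),('h',260,55),('h',275,56),('h',290,58),('h',300,60),('rib',294,125),('rib',288,215),('strapend',293,84),('pivot',334,70)]: print(l,u,v,pt('wrist',u,v,d[v,u],s).round(4))
E
```

```text
hend 246 52 [0.5807 0.0369 0.135 ]
h 260 55 [0.5918 0.0378 0.131 ]
h 275 56 [0.604  0.0413 0.1223]
h 290 58 [0.6173 0.0443 0.113 ]
h 300 60 [0.6268 0.0457 0.1076]
rib 294 125 [ 0.6386 -0.0094  0.0805]
rib 288 215 [ 0.6587 -0.1134  0.0624]
strapend 293 84 [0.6306 0.032  0.0601]
pivot 334 70 [0.6652 0.0497 0.0795]
```

>>> servo_tool([
  [0,[0,3,-25],0],
  [0,[0,3,-30],0],
  [0,[0,3,-30],0],
  [0,[0,3,-25],0],
  [0,[0,1,-5],0],
  [0,[30,0,0],0],
  [0,[30,0,0],0],
  [0,[8,0,0],0],
  [0,[0,0,0],0],
])

```text
t: 10.98
ee_pos: [0.5995, 0.0365, 0.1494]
orientation: [[-0.001, 0.981, 0.194], [-0.001, 0.194, -0.981], [-1.0, -0.001, 0.001]]
wrist_force: [0.7, -0.3, 0.4]
opening: 0.003
```

>>> servo_tool([
  [0,[5,0,0],0],
  [0,[5,0,0],0],
  [0,[5,0,0],0],
  [0,[5,-1,0],0],
  [0,[5,-1,0],0],
  [0,[5,-1,0],0],
  [0,[5,-1,0],0],
  [0,[5,-1,0],0],
  [0,[5,-1,0],0],
  [0,[5,-1,0],0],
  [0,[5,-1,0],0],
  [0,[5,0,0],0],
])

```text
t: 12.48
ee_pos: [0.5915, 0.0359, 0.0892]
orientation: [[-0.001, 0.981, 0.195], [-0.0, 0.195, -0.981], [-1.0, -0.001, -0.0]]
wrist_force: [-2.4, -1.0, 4.6]
opening: 0.005
```

>>> servo_tool([
  [0,[4,0,0],0],
  [0,[3,0,0],0],
  [0,[2,0,0],0],
  [0,[2,0,0],0],
  [0,[1,0,0],0],
  [0,[0,0,0],0],
])

```text
t: 13.22
ee_pos: [0.5917, 0.0358, 0.08]
orientation: [[-0.001, 0.981, 0.195], [0.002, 0.195, -0.981], [-1.0, -0.0, -0.002]]
wrist_force: [-12.3, 0.9, 27.7]
opening: 0.002
```

>>> servo_tool([
  [0,[0,0,0],0],
  [0,[-5,0,0],0],
  [0,[-20,0,0],0],
  [0,[-40,0,0],0],
  [0,[-50,0,0],0],
  [0,[-20,0,40],0],
  [0,[0,0,50],0],
  [0,[0,0,50],0],
  [0,[0,0,0],0],
])

```text
t: 14.35
ee_pos: [0.6193, -0.1071, 0.2142]
orientation: [[0.002, 0.982, 0.188], [-0.003, 0.188, -0.982], [-1.0, 0.001, 0.004]]
wrist_force: [-0.2, 0.0, -0.0]
opening: 0.007
```

```bash
python3 - <<'E'
from h import *
import pickle
s=manip.state(); print(s['ee_pos'],s['wrist_force']); pickle.dump(s,open('w4.pkl','wb'))
p,d=manip.capture('wrist'); np.save('w4.npy',d); cv2.imwrite('pics/w4.png',p)
p,d=manip.capture('scene'); cv2.imwrite('pics/s4c.png',cv2.resize(p[150:300,100:330],None,fx=3.4,fy=3.4,interpolation=cv2.INTER_CUBIC))
a=cv2.imread('pics/scene0.png'); cv2.imwrite('pics/diff4.png',cv2.absdiff(a,p)*2)
E
```

```text
[ 0.61928196 -0.10710889  0.21422951] [-0.19249197  0.03286652 -0.02976724]
```

View pics/w4.png

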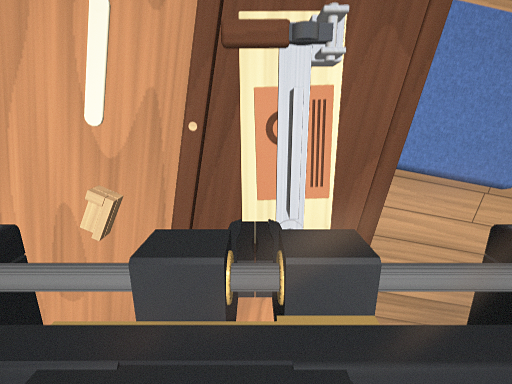

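View pics/s4c.png

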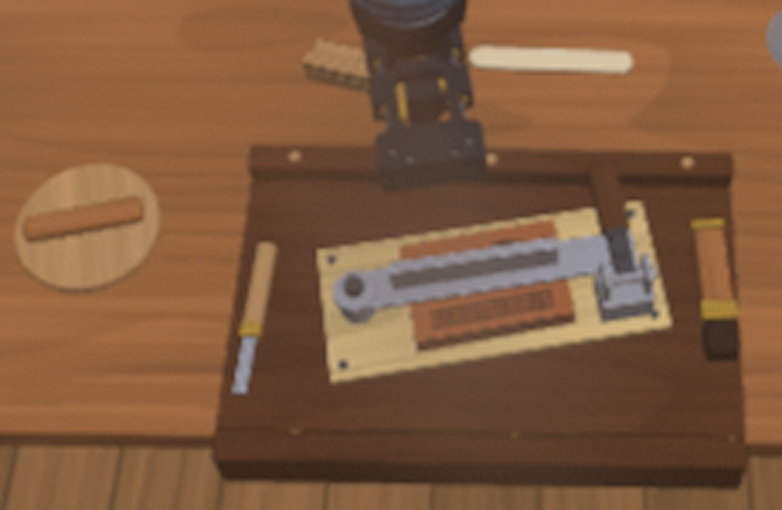

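View pics/diff4.png

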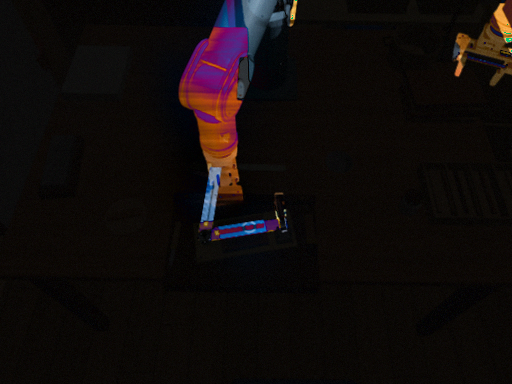

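Only the arm, the strap and the lever differ from the first picture; the block and bystanders show no change. I'll check the lever's level and the strap's angle by depth.

```bash
python3 - <<'E'
from h import *
import pickle; s=pickle.load(open('w4.pkl','rb'));d=np.load('w4.npy')
for l,u,v in [('h',232,30),('h',245,31),('h',260,32),('h',280,32),('bar',284,80),('bar',282,180)]: print(l,u,v,pt('wrist',u,v,d[v,u],s).round(4))
# rib top mid
m=[]
for v in range(95,205,5):
    P=np.array([pt('wrist',u,v,d[v,u],s) for u in range(275,312)]); k=P[:,2]>.083
    if k.any(): m.append(P[k].mean(0))
m=np.array(m); 
if len(m)>3:
    c=np.polyfit(m[:,1],m[:,0],1); print('strap az',90+np.degrees(np.arctan(-c[0])),m[:,2].mean(),len(m), 'x at hinge y',np.polyval(c,-.166))
E
```

```text
h 232 30 [0.5713 0.034  0.0797]
h 245 31 [0.5835 0.0352 0.0806]
h 260 32 [0.5974 0.0373 0.0798]
h 280 32 [0.6158 0.0405 0.0808]
bar 284 80 [0.6303 0.0036 0.0589]
bar 282 180 [ 0.6515 -0.1026  0.0583]
strap az 101.50194431553018 0.09042832420963434 22 x at hinge y 0.6742504908849881
```

Handle is level at 80 mm; the strap lies at 101.5°, against about 101.1° for the plate's axis (within measurement error). Handing in.

```bash
python3 -c "
from plant import manip
print(manip.finish_job())"
```

```text
the job is handed in; nothing more can be done
None
```

I swung the strap over the block with the outside of the shut fingers until it met its stop. Then I pushed the cam lever fully down over the strap's end with the fingertips. Neither part was ever held between the fingers, and I handed the job in after about 14.5 s, with the gripper clear and no force on the wrist.

- **Strap:** at the stop the push force rose to about 14 N with no further movement. The final depth picture puts it at 101.5° from above, against about 101.1° for the plate's long axis, which is within measurement error.
- **Lever:** the handle stopped moving at 80 mm with about 28 N on the fingertips. Afterwards its upper face measured level at 80 to 81 mm, where 80 mm was expected.
- **Everything else:** comparing the scene picture before and after shows only the arm, the strap and the lever changed. The arm hides a small part of the scene view, including some of the guide block. No check failed or disagreed.

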